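# Latch the gate of the jar rack

## Task

The gate of the wooden jar rack stands ajar. Lift its latch bar by the red thumb tab, bring the gate shut against the sprung buffer with the bar passing over the steel lip, and let the bar drop right down into the catch between lip and back stop, so that the gate stays shut when you let go. The catch has been screwed on up to a centimetre or so nearer or farther than it should be, so feel for it, and never load the catch with more than about 20 N. Leave the jars in the rack standing and do not disturb the things around it.

Things in the scene. Friction and masses are not known exactly. Their poses are not given: they have to be found in the camera images.
- rack: Fixed light-wood jar rack, 180 mm deep (x) x 290 wide (y), base 12 mm thick, open top, wood up to 108 mm high. Origin on the worktop under its middle; x to its back, y to its left end seen from the front, z up. Gate along its front (-x). Jars stand 90 mm behind the closed gate.
- gate_hinge (a point): Point on the gate's vertical hinge axis at worktop height, rack frame x -60, y +115 mm; axes as the rack's. With the gate joint at 0 the gate runs from here 210 mm along -y; it is 12 mm thick about this axis, its top 100 mm above the worktop.
- gate (a joint): Opening angle of the gate, rad: 0 nominally closed (parallel to the front), growing as its free right (-y) end swings out to the front (-x); -0.11 to 0.9. Light friction: it stays where left unless the buffer pushes it. Latched it reads 0 to 0.017 with the catch at its nominal setting; the true setting shifts that by up to 0.06 either way.
- latch (a joint): Angle of the latch bar about its pivot, rad: 0 level, right down on a stop (its weight takes it there); grows as its free end is lifted, up to 0.5. About 0.15 lifts it over the lip, 0.25 clears it well, both while passing over and when touching the back stop.
- bar_pivot (a point): Pivot of the steel latch bar on the gate's front face, 115 mm from the hinge along the gate, 88 mm above the worktop, on the bar's middle line, 13 mm in front of the gate's mid-plane. Axes of the bar: x along the gate's normal, inward; y away from its free end. Bar 8 mm thick (x), 14 mm tall; its free end is 125 mm from here, past the gate's free edge.
- tab_grip (a point): Where to pinch the red thumb tab that stands up from the bar: 75 mm from the pivot towards the free end, 46 mm above the bar's middle line (134 mm above the worktop, bar down; 34 mm above the gate). Tab 10 mm thick along the gate's normal, 20 mm wide along the bar, round top 30 mm above this point. Axes as the bar's. Pinched front and back, it can turn in the grip as the bar tilts.
- catch: Steel foot of the catch on the post at the rack's right front corner, at rack x -66, y -119, z 66 mm; axes as the rack's. On it sits the striker (lip, slot, back stop), clamped up to 14 mm in front of or behind nominal along x, different each time and NOT measured here. A rubber buffer behind the gate's free edge is carried by the striker and shifts with it.
- slot_nominal (a point): Nominal middle of the striker's slot at its floor, 79 mm above the worktop, 2 mm under a level bar; the true slot is up to 14 mm off along x. Slot 12 mm wide in x, 22 mm long in y. In front of it the lip: 12 mm thick, top 16 mm above this point. Behind it a rigid back stop, top 56 mm above this point.
- buffer_nominal (a point): Nominal tip of the sprung buffer (true tip shifts with the striker). It meets the gate when the bar is 10 mm short of the back stop, then pushes back about 1 N per mm: some 5 to 6 N felt at the tab when the bar comes clear of the lip, 9 N just before the back stop, then steeply more; 7 to 8 N is a good place to lower the bar. Let go unlatched, the gate is pushed out again.
- jar_red_mid (a point): Centre of a loose spice jar with orange-yellow lid in the rack, 42 mm across, 106 mm high, standing upright (z up).
- jar_green_mid (a point): Centre of a loose spice jar with black lid in the rack, 40 mm across, 105 mm high, standing upright (z up).
- salt_shaker_mid (a point): Centre of a loose grey-topped salt shaker in the rack, 44 mm across, 90 mm high, standing upright (z up).
- mug_spare: Loose mug on the worktop, a bystander, 92 x 127 x 95 mm; origin under its middle.
- honey_jar: Loose jar with grey lid on the worktop, a bystander, 71 mm across, 110 mm high; origin under its middle.
- lemon: Loose lemon on the worktop, a bystander, 78 x 55 x 56 mm; origin under its middle.
Mind the look-alikes: they are no part of the job. What is shaped like the part that bears jar_green_mid but pink is not meant. Leave any purple look-alike of the part that bears jar_red_mid alone.

How it is judged:
By the outcome, as a careful person would: the job done as asked, in the order asked, and still so for the second after the job is handed in, with the robot touching nothing.
It also fails if it takes over 51 s, if anything falls off the work surface, if the arm or the gripper's body presses on something with over 40 N, if the wrist force passes 120 N, or if a joint passes its speed limit or range.

## Robot

A 6-joint arm with a two-finger parallel gripper is mounted at the origin on a cart in front of the work surface, level with it; the furniture and walls round the work are solid. World frame = base frame: x ahead of the robot, y to its left, z up, the work surface at z = 0. Lengths are in mm, angles in rad, forces in N, time in s.
With the tool pointing down it reaches from about 250 to 775 mm from the base axis. Payload 4 kg.
Tool frame: the origin (TCP) lies at the centre of the arm's flange, where the gripper is bolted on; the fingertips stand 173 mm ahead of it and the grasp point (between the pads) lies 155 mm ahead of it (env.tips_ahead is the distance from the TCP to the fingertips, in mm); x points along the fingers, y is the direction in which the jaws open and shut, and the axes are right-handed (so a half turn about x gives the same grasp; the last joint's range is limited). The gripper opens to 85 mm and grips with 20 to 120 N. Pads are 22 mm wide; open, the fingers measure 114 mm over their backs; the gripper's body (76 mm by 85 mm) begins 54 mm behind the grasp point. The pads swing forward as they close: fully open they stand 13 mm farther back than shut.
Start: joints at [-1.283, 0.087, 1.371, -0, 1.684, -0.103], TCP at [209.504, -508.535, 404.741] pointing down, gripper open.
Joint ranges: [-3.1, 3.1], [-0.76, 2.03], [0.27, 2.55], [-1.08, 4.22], [0.17, 2.65], [-2.57, 2.57]. Speed limits (rad/s): [2.79, 2.79, 3.14, 3.14, 3.14, 3.14].

## Interface

Orientations are given as a 3x3 rotation matrix whose columns are the frame's x, y, z axes.
In Python, from workcell import env gives the robot as it stands. The module is installed in compiled form; this text tells all that it offers.
- The arm moves only by the tool step_arm, never from a script. Its argument "deltas" is one flat list of numbers, 5 for each row, row after row: the opening, from 0 (shut) to 1 (fully open), then the shift along the tool's x, y, z in m, then the turn about the tool's x in degrees. In form: [claw, x, y, z, twist, claw, x, y, z, twist, ...]. A call has 1 to 10 rows; each row is the pose to reach, as a shift and turn from the pose commanded when the call began, along the tool's axes at that moment; what a row does not reach only later rows make up. A row lasts 1/10 s, in which the tool goes at most 50 mm and 8.59 degrees, less where a joint would pass 70% of its speed; a pose out of reach is approached as far as the arm can. A call with a gripper value outside its range is refused whole. The fingers move at their own pace and stop on an object; "grip_force" is the grip in N (left out, the last holds). Time passes only in rows, so rows that repeat a pose let the fingers close. It gives the time, the measured TCP pose, the force and the opening at its end, in the units of the state.
- env.get_obs(): the state, without advancing time (a new reading comes with each control period).
- env.camera(name): name is "scene" or "side" or "wrist"; returns a dict with "color" (384x512x3 uint8, red, green, blue), "z_map" (384x512 float32, mm along the optical axis (not along the pixel's ray), 0 where there is no reading), "intrinsics" (3x3 intrinsics, pixels), "cam_to_world" (4x4, takes a point from camera to world coordinates). Camera axes: x right, y down, z forward; pixel columns grow to the right and rows downward; lengths in mm; the calibration is good to about 2 mm. A picture is of the moment at which its call begins.
- env.close_job(): hands the job in, once; it reports no verdict.
The state is a dict: "time_s": time; "joint_positions": joint angles; "joint_velocities": joint speeds; "effort": joint torques, N m; "tool_pos": TCP position; "tcp_rot": TCP orientation; "wrist_force": force on the tool from outside, world axes, zero at the start; "torque": the same for the moment, N m; "gripper_width": finger opening in mm.
Only numpy, scipy, OpenCV 4.12 (cv2) and the standard library are available. Lean on these libraries where they do the work, as an engineer would, in place of code of your own. Each camera call takes 0.05 s, during which the arm holds its last target. There are 200 camera calls.

## Working session

There is one attempt and no reset: what is moved stays moved. The work goes in short steps, Python scripts to look and compute and a tool call to move; the robot and the scene stay as the last step left them, time stands still between calls to the robot, and variables do not carry over. Pictures are saved under pics/ and viewed, about 8 in all and at most 12, crops included, and the job is handed in when it is done.

Besides the shell and the picture viewer there is one more tool, called after ">>>" as name(argument=value, ...) on one line, values as JSON. step_arm: Moves the arm, as the interface text tells. Its arguments: {"type":"object","properties":{"deltas":{"type":"array","items":{"type":"number"}},"grip_force":{"type":"number"}},"required":["deltas"]}

```bash
mkdir -p pics; cat > h.py <<'E'
import numpy as np, cv2
from workcell import env
def cap(n):
    c=env.camera(n); z=c["z_map"]; K=c["intrinsics"]; T=c["cam_to_world"]
    v,u=np.mgrid[:z.shape[0],:z.shape[1]]
    P=np.stack([(u-K[0,2])/K[0,0]*z,(v-K[1,2])/K[1,1]*z,z],-1)@T[:3,:3].T+T[:3,3]
    P[z==0]=np.nan
    return c,P
E
python3 - <<'E'
from h import *
o=env.get_obs(); print(o['tool_pos'],o['tcp_rot'],o['wrist_force'])
ims=[]
for n in("scene","side"):
    c,P=cap(n); np.savez(n+'.npz',c=c['color'],P=P,K=c['intrinsics'],T=c['cam_to_world'])
    print(n,c['cam_to_world'].round(2)); cv2.imwrite(f'pics/{n}0.png',cv2.resize(c['color'][:,:,::-1],(768,576)))
E
```

```text
[ 209.47222989 -508.42951597  403.51160616] [[-6.53865800e-04  3.80949298e-01 -9.24595698e-01]
 [ 2.15879425e-03 -9.24593204e-01 -3.80949797e-01]
 [-9.99997456e-01 -2.24510192e-03 -2.17831278e-04]] [ 0.43421547  0.13206623 -0.95341039]
scene [[ 5.6000e-01 -6.4000e-01  5.2000e-01 -3.7200e+00]
 [-8.3000e-01 -4.4000e-01  3.4000e-01 -9.2200e+00]
 [ 2.0000e-02 -6.2000e-01 -7.8000e-01  8.5486e+02]
 [ 0.0000e+00  0.0000e+00  0.0000e+00  1.0000e+00]]
side [[ 9.9000e-01 -5.0000e-02  1.4000e-01  3.8705e+02]
 [-1.4000e-01 -3.8000e-01  9.1000e-01 -4.9117e+02]
 [ 1.0000e-02 -9.2000e-01 -3.9000e-01  4.5521e+02]
 [ 0.0000e+00  0.0000e+00  0.0000e+00  1.0000e+00]]
```

View pics/scene0.png

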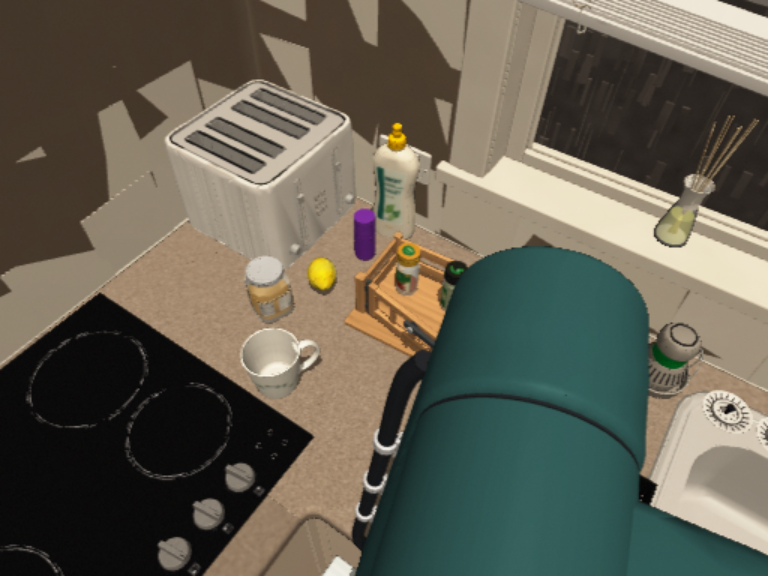

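View pics/side0.png

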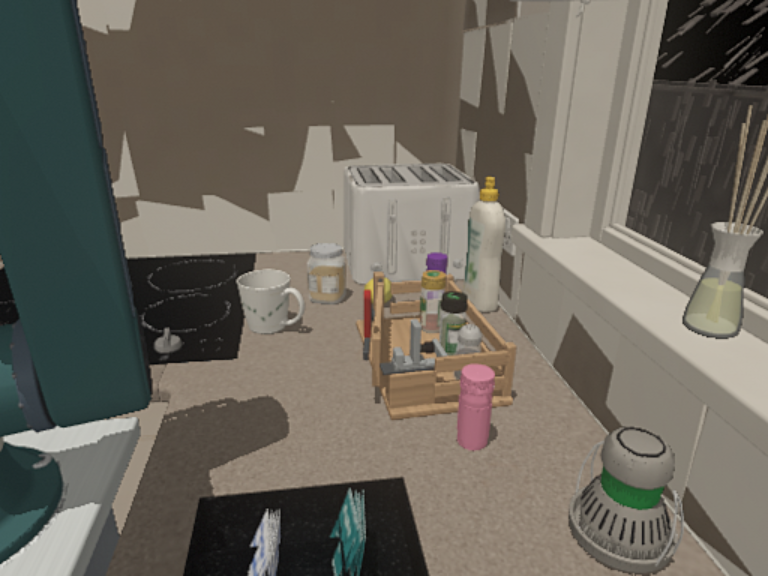

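Scene view: the arm hides much of the rack; visible are the left end at (380,280), the orange-lid jar (408,268) and the black-lid jar (455,280). Side view: red tab at (368,315), catch at about (405,350), and a pink look-alike at (476,405), in front of the rack's right end.

```bash
python3 - <<'E'
from h import *
d=np.load('side.npz'); P=d['P'];c=d['c'].astype(int)
im=cv2.resize(d['c'][170:285,225:350,::-1],None,fx=6,fy=5,interpolation=cv2.INTER_CUBIC)
cv2.imwrite('pics/s1.png',cv2.resize(d['c'][170:285,225:350,::-1],(750,690)[0:2])[:600])
cv2.imwrite('pics/s1.png',cv2.resize(d['c'][175:280,230:350,::-1],(684,598),interpolation=cv2.INTER_CUBIC))
def st(n,m):
    q=P[m];q=q[~np.isnan(q[:,0])];print(n,len(q),np.percentile(q,[2,50,98],axis=0).round(0).tolist())
H=cv2.cvtColor(d['c'],cv2.COLOR_RGB2HSV).astype(int)
v,u=np.mgrid[:384,:512]
box=(u>225)&(u<350)&(v>170)&(v<285)
red=box&((H[...,0]<5)|(H[...,0]>174))&(H[...,1]>180)&(u<255)
st('red',red)
wood=box&(H[...,0]>7)&(H[...,0]<22)&(H[...,1]>90)&(P[...,2]>85)&(P[...,2]<115)
st('woodtop',wood)
q=P[wood&(P[...,2]>100)]; print(cv2.minAreaRect(q[:,:2].astype(np.float32)))
grey=box&(H[...,1]<60)&(P[...,2]>60)&(u<285)&(u>245)&(v>205)
st('grey',grey)
base=(P[...,2]>7)&(P[...,2]<16)&box&(H[...,1]>90)
q=P[base]; print('base',cv2.minAreaRect(q[:,:2].astype(np.float32)))
s=np.load('scene.npz');P2=s['P'];H2=cv2.cvtColor(s['c'],cv2.COLOR_RGB2HSV).astype(int)
w2=(H2[...,0]>7)&(H2[...,0]<22)&(H2[...,1]>90)&(P2[...,2]>100)&(P2[...,2]<113)&(P2[...,0]>300)&(P2[...,0]<700)
v,u=np.mgrid[:384,:512]; w2&=(u>225)&(u<330)&(v>150)&(v<250)
q=np.vstack([P2[w2],P[wood&(P[...,2]>100)]]);print(P2[w2].min(0),P2[w2].max(0),cv2.minAreaRect(q[:,:2].astype(np.float32)))
E
```

```text
red 7 [[468.0, 167.0, 94.0], [468.0, 171.0, 157.0], [469.0, 174.0, 162.0]]
woodtop 527 [[477.0, 115.0, 85.0], [563.0, 258.0, 96.0], [666.0, 380.0, 114.0]]
((565.243896484375, 256.5355224609375), (221.46083068847656, 147.29580688476562), 80.83524322509766)
grey 536 [[487.0, 114.0, 67.0], [527.0, 119.0, 81.0], [550.0, 241.0, 134.0]]
base ((572.0404052734375, 288.51409912109375), (177.7324981689453, 369.8927307128906), 3.5829858779907227)
[490.64343277 220.48666235 100.17766526] [617.03924692 383.55535701 112.93560292] ((565.0897216796875, 261.5317687988281), (229.23683166503906, 148.6882781982422), 81.76505279541016)
```

View pics/s1.png

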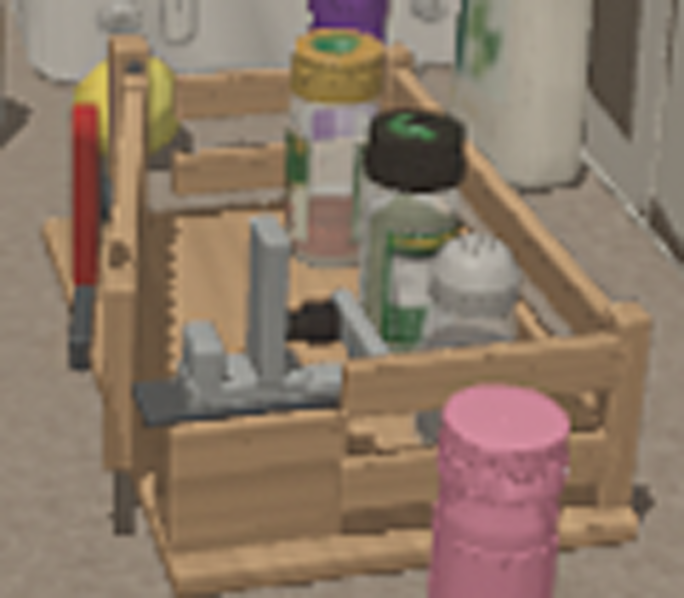

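The close view shows the tab at crop (85,190), lip (205,350), back stop (268,300), buffer (315,320), and the base corners at (45,225), (178,585) and (635,525).

```bash
python3 - <<'E'
from h import *
d=np.load('side.npz'); s=np.load('scene.npz')
def rp(d,u,v,z):
    r=d['T'][:3,:3]@np.linalg.inv(d['K'])@[u,v,1];o=d['T'][:3,3];return (o+r*(z-o[2])/r[2])[:2]
def cr(x,y,z):return rp(d,230+x/5.7-.5,175+y/5.7-.5,z)
obs=np.array([cr(45,225,12),cr(175,575,12),cr(635,515,12),rp(s,347/1.5-.5,321/1.5-.5,12)])
mod=np.array([[-90,145],[-90,-145],[90,-145],[-90,145]])
print(obs.round(1))
a=obs.mean(0);b=mod.mean(0);U,S,V=np.linalg.svd((mod-b).T@(obs-a));R=(U@V).T
t=a-R@b;print('yaw',np.degrees(np.arctan2(R[1,0],R[0,0])),t,'res',(mod@R.T+t-obs).round(1).tolist())
print('slot nominal-ish', R@[-66,-119]+t,'hinge',R@[-60,115]+t)
P=d['P'];v,u=np.mgrid[:384,:512]
X=(P[...,:2]-t)@R  # rack frame
def pr(x,y):
    i,j=round(175+y/5.7-.5),round(230+x/5.7-.5);print((x,y),P[i,j].round(0),X[i,j].round(1))
for p in [(85,140),(85,190),(85,250),(78,350),(205,328),(205,360),(205,385),(268,230),(268,300),(258,340),(230,370),(315,325),(160,395),(270,395),(118,300),(630,325),(128,45),(400,60),(600,320)]:pr(*p)
# grey points in rack frame
H=cv2.cvtColor(d['c'],cv2.COLOR_RGB2HSV).astype(int)
g=(H[...,1]<70)&(P[...,2]>70)&(u<290)&(u>250)&(v>205)&(v<250)&(X[...,1]<-90)
for lo,hi in((70,83),(84,93),(97,130),(130,145)):
    m=g&(P[...,2]>lo)&(P[...,2]<hi);print(lo,hi,m.sum(),np.percentile(X[m],[2,50,98],axis=0).round(1).tolist())
E
```

```text
[[478.6 380.6]
 [494.4  99.6]
 [671.4 112.1]
 [478.2 381.7]]
yaw 3.6270016084960197 [575.57620867 246.334743  ] res [[-2.1, 4.8], [0.5, -3.6], [3.2, -4.8], [-1.6, 3.6]]
slot nominal-ish [517.23644602 123.39788077] hinge [508.42138938 357.30875007]
(85, 140) [470. 169. 153.] [-110.   -70.9]
(85, 190) [470. 168. 133.] [-110.2  -71.9]
(85, 250) [470. 168. 110.] [-110.1  -71.1]
(78, 350) [463. 129.  89.] [-119.7 -109.8]
(205, 328) [508. 130.  95.] [ -74.7 -112.2]
(205, 360) [506. 117.  88.] [ -77.6 -124.4]
(205, 385) [506. 115.  80.] [ -77.9 -126.2]
(268, 230) [531. 126. 134.] [ -52.1 -116.8]
(268, 300) [530. 118. 111.] [ -53.7 -125.4]
(258, 340) [528. 123.  92.] [ -55.7 -119.9]
(230, 370) [519. 130.  78.] [ -63.9 -112.7]
(315, 325) [555. 150.  79.] [-26.3 -94.4]
(160, 395) [494. 127.  69.] [ -89.3 -113.7]
(270, 395) [531. 119.  71.] [ -52.1 -124.5]
(118, 300) [481. 157.  93.] [-99.6 -82.8]
(630, 325) [663. 118.  89.] [  79.6 -133.4]
(128, 45) [518. 374. 107.] [-49.7 131.1]
(400, 60) [651. 379.  89.] [ 83.5 127.6]
(600, 320) [660. 136.  82.] [  77.5 -115.3]
70 83 225 [[-81.5, -127.3], [-52.6, -123.3], [-19.2, -91.6]]
84 93 66 [[-80.4, -127.0], [-69.4, -123.6], [-19.8, -91.2]]
97 130 102 [[-56.6, -127.4], [-54.0, -124.5], [-47.0, -109.9]]
130 145 31 [[-56.3, -126.0], [-52.3, -117.9], [-47.5, -107.2]]
```

>>> step_arm(deltas=[0.5,0,-0.535,-0.504,-60,0.5,0,-0.535,-0.504,-60,0.5,0,-0.535,-0.504,-60,0.5,0,-0.535,-0.504,-60,0.5,0,-0.535,-0.504,-60,0.5,0,-0.535,-0.504,-60,0.5,0,-0.535,-0.504,-60,0.5,0,-0.535,-0.504,-60,0.5,0,-0.535,-0.504,-60,0.5,0,-0.535,-0.504,-60])

```text
time_s: 1.1
tool_pos: [387.8, -39.3, 404.5]
tcp_rot: [[0.0, 0.991, -0.133], [-0.0, -0.133, -0.991], [-1.0, 0.0, 0.0]]
wrist_force: [1.5, -0.8, -0.0]
gripper_width: 42.4
```

>>> step_arm(deltas=[0.5,0.01,0.05,-0.215,0,0.5,0.01,0.05,-0.215,0,0.5,0.01,0.05,-0.215,0,0.5,0.01,0.05,-0.215,0,0.5,0.01,0.05,-0.215,0,0.5,0.01,0.05,-0.215,0,0.5,0.01,0.05,-0.215,0])

```text
time_s: 1.8
tool_pos: [465.8, 165.2, 394.0]
tcp_rot: [[-0.002, 0.991, -0.131], [-0.001, -0.131, -0.991], [-1.0, -0.002, 0.001]]
wrist_force: [0.2, 0.0, -0.1]
gripper_width: 42.4
```

```bash
python3 - <<'E'
from h import *
o=env.get_obs(); print(o['tool_pos'].round(1),o['tcp_rot'].round(3),o['wrist_force'].round(1)) if hasattr(o['tool_pos'],'round') else print(o)
c,P=cap('wrist'); np.savez('w.npz',c=c['color'],P=P,K=c['intrinsics'],T=c['cam_to_world'])
H=cv2.cvtColor(c['color'],cv2.COLOR_RGB2HSV).astype(int)
m=((H[...,0]<6)|(H[...,0]>174))&(H[...,1]>170)&(P[...,2]>95)&(P[...,2]<180)
q=P[m];print(len(q),np.percentile(q,[1,50,99],axis=0).round(1))
t=m&(P[...,2]>150);print(t.sum(),np.percentile(P[t],[2,50,98],axis=0).round(1))
cv2.imwrite('pics/w1.png',cv2.resize(c['color'][:,:,::-1],(768,576)))
s,P=cap('side')
cv2.imwrite('pics/s2.png',cv2.resize(s['color'][130:280,200:360,::-1],(640,600)))
E
```

```text
[465.8 165.2 394. ] [[-0.002  0.991 -0.131]
 [-0.001 -0.131 -0.991]
 [-1.    -0.002  0.001]] [ 0.2  0.  -0.1]
432 [[466.5 171.4 103.1]
 [472.1 183.4 162.5]
 [477.  188.3 165.6]]
333 [[466.6 171.6 152.5]
 [471.8 180.9 163.3]
 [476.7 188.1 165.4]]
```

View pics/w1.png

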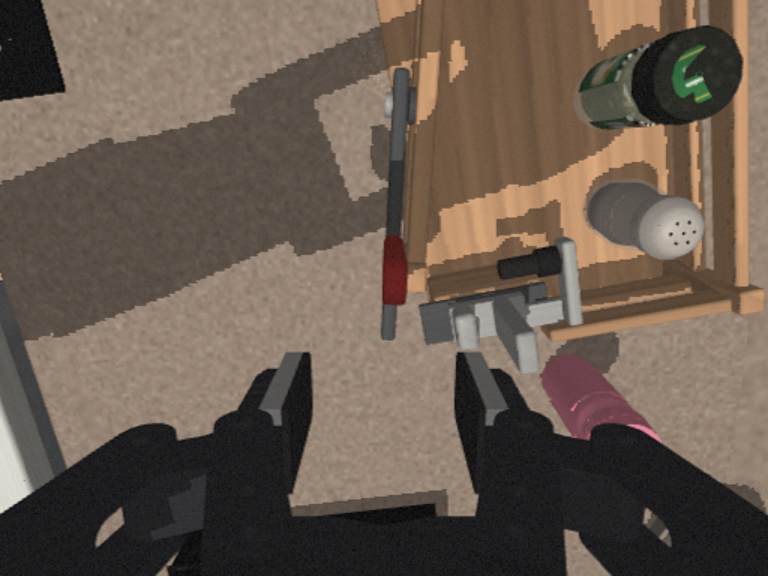

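The wrist view shows the tab at (395,270), the bar running from its pivot (398,105) to its end (388,335), the lip at (467,325) and the back stop at (520,340). All is clear of the jaws.

```bash
python3 - <<'E'
from h import *
d=np.load('w.npz');P=d['P'];c=d['c']
def rp(u,v,z):
    r=d['T'][:3,:3]@np.linalg.inv(d['K'])@[u/1.5-.33,v/1.5-.33,1];o=d['T'][:3,3];return (o+r*(z-o[2])/r[2])[:2].round(1)
for n,a in dict(barend=(387,337,95),barpiv=(401,72,95),tabtop=(395,270,163),gatetopR=(418,290,100),gatetopL=(440,0,100),footFL=(422,303,70),footBL=(546,284,70),shelfR1=(555,337,100),shelfR2=(735,305,100),lipF=(456,318,95),lipB=(477,318,95),stopF=(493,300,135),stF2=(518,372,135),stB2=(538,368,135),bufT=(498,267,85)).items(): print(n,rp(*a))
H=cv2.cvtColor(c,cv2.COLOR_RGB2HSV).astype(int);v,u=np.mgrid[:384,:512]
g=(H[...,1]<60)&(u>280)&(u<385)&(v>180)&(v<250)
for lo,hi in((88,99),(131,142)):
    q=P[g&(P[...,2]>lo)&(P[...,2]<hi)&(P[...,0]<545)];print(lo,len(q),np.percentile(q,[2,50,98],axis=0).round(1).tolist(),cv2.minAreaRect(q[:,:2].astype(np.float32)))
b=(H[...,1]<60)&(u>245)&(u<275)&(v>45)&(v<228)&(P[...,2]>88)&(P[...,2]<99)
q=P[b];print(len(q));print(cv2.minAreaRect(q[:,:2].astype(np.float32)),cv2.fitLine(q[:,:2].astype(np.float32),2,0,.01,.01).ravel())
E
```

```text
barend [462.7 131.3]
barpiv [487.3 266.7]
tabtop [472.6 185. ]
gatetopR [482.8 157.5]
gatetopL [508.7 294.4]
footFL [485.2 140.6]
footBL [559.3 142.7]
shelfR1 [554.1 121.2]
shelfR2 [650.8 126.9]
lipF [501.9 137.4]
lipB [513.4 135.9]
stopF [515.8 158.2]
stF2 [525.  120.2]
stB2 [534.8 121. ]
bufT [529.  160.7]
88 470 [[501.5, 118.7, 88.6], [508.6, 131.0, 95.2], [532.2, 140.2, 97.9]] ((518.1016235351562, 129.00485229492188), (33.24264144897461, 21.661096572875977), 3.5014870166778564)
131 422 [[525.3, 119.5, 131.6], [529.9, 130.4, 135.6], [535.1, 140.1, 136.9]] ((530.3466186523438, 129.427490234375), (10.069714546203613, 22.110322952270508), 3.7396843433380127)
1503
((476.38665771484375, 198.52023315429688), (140.49078369140625, 13.216960906982422), 81.35002136230469) [1.7466550e-01 9.8462784e-01 4.7875888e+02 2.1760980e+02]
```

>>> step_arm(deltas=[0.5,0,0.0045,-0.0145,2.5,0.5,0.0,0.0045,-0.0145,2.5,0.5,0.04,0.0045,-0.0145,2.5,0.5,0.08,0.0045,-0.0145,2.5,0.5,0.102,0.0045,-0.0145,2.5,0.5,0.102,0.0045,-0.0145,2.5,0.5,0.102,0.0045,-0.0145,2.5])

```text
time_s: 2.6
tool_pos: [472.3, 178.0, 293.4]
tcp_rot: [[0.0, 0.984, -0.176], [-0.0, -0.176, -0.984], [-1.0, 0.0, 0.0]]
wrist_force: [0.4, 0.2, 0.4]
gripper_width: 42.5
```

```bash
python3 - <<'E'
from h import *
s,P=cap('side');w,_=cap('wrist')
a=cv2.resize(s['color'][150:270,210:330,::-1],(400,400));b=cv2.resize(w['color'][:,:,::-1],(400,300))
b=cv2.copyMakeBorder(b,0,100,0,0,0)
cv2.imwrite('pics/s3.png',np.hstack([a,b]))
E
```

```text
(no output)
```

View pics/s3.png

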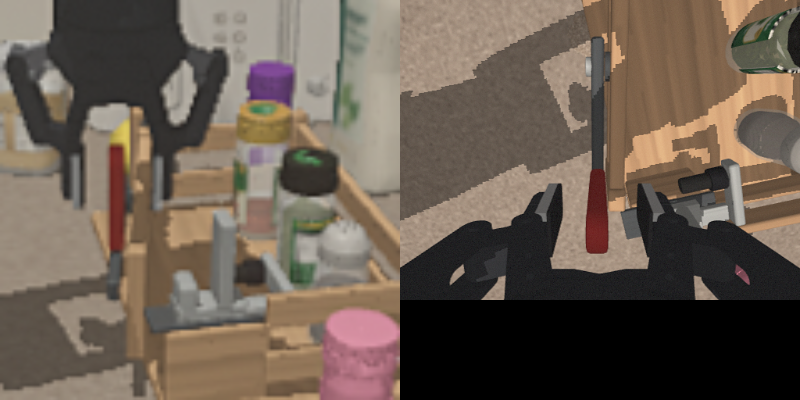

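The tab stands centred between the fingers (left panel (117,190); right panel (597,215)), so I close.

>>> step_arm(deltas=[0.1,0,0,0,0,0.0,0,0,0,0,0.0,0,0,0,0,0,0,0,0,0,0,0,0,0,0,0,0,0,0,0], grip_force=35)

```text
time_s: 3.3
tool_pos: [472.6, 178.9, 294.0]
tcp_rot: [[0.002, 0.985, -0.175], [0.0, -0.175, -0.985], [-1.0, 0.002, -0.001]]
wrist_force: [-0.5, -1.3, 5.4]
gripper_width: 9.4
```

>>> step_arm(deltas=[0,-0.005,0,-0.004,0,0,-0.01,0,-0.008,0,0,-0.0145,0,-0.0125,0,0,-0.0187,0,-0.017,0,0,-0.0187,0,-0.017,0,0,-0.0187,0,-0.017,0])

```text
time_s: 3.9
tool_pos: [475.3, 196.2, 311.4]
tcp_rot: [[0.0, 0.985, -0.175], [0.001, -0.175, -0.985], [-1.0, -0.0, -0.001]]
wrist_force: [0.1, -1.3, -3.1]
gripper_width: 9.4
```

```bash
python3 - <<'E'
from h import *
s,P=cap('side')
cv2.imwrite('pics/s4.png',cv2.resize(s['color'][150:270,210:330,::-1],(500,500)))
E
```

```text
(no output)
```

View pics/s4.png

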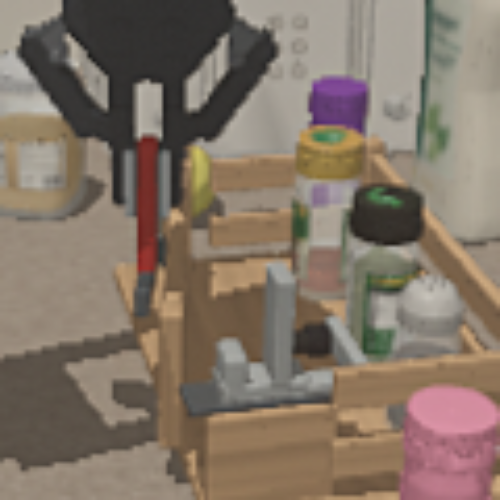

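The bar's end has risen (148,290), above lip height. Now I swing to just short of the expected buffer contact.

>>> step_arm(deltas=[0,-0.0035,0,-0.003,0,0,-0.0035,0.0052,-0.0027,-1.72,0,-0.0035,0.0104,-0.0025,-3.44,0,-0.0035,0.0156,-0.0025,-5.16,0,-0.0035,0.0208,-0.0027,-6.88,0,-0.0035,0.026,-0.003,-8.6,0,-0.0035,0.0312,-0.0035,-10.3,0,-0.0035,0.0312,-0.0035,-10.3,0,-0.0035,0.0312,-0.0035,-10.3])

```text
time_s: 4.85
tool_pos: [506.3, 194.1, 313.9]
tcp_rot: [[-0.002, 1.0, 0.003], [0.001, 0.003, -1.0], [-1.0, -0.002, -0.001]]
wrist_force: [-0.1, 2.3, -9.4]
gripper_width: 9.8
```

```bash
python3 - <<'E'
from h import *
o=env.get_obs();print(o['wrist_force'],o['tool_pos'])
w,P=cap('wrist');s,_=cap('side')
a=cv2.resize(s['color'][150:270,210:330,::-1],(400,400));b=cv2.copyMakeBorder(cv2.resize(w['color'][:,:,::-1],(400,300)),0,100,0,0,0)
cv2.imwrite('pics/s5.png',np.hstack([a,b]))
E
```

```text
[-0.11562499  2.29344926 -9.37768001] [506.25743946 194.06597797 313.88754278]
```

View pics/s5.png

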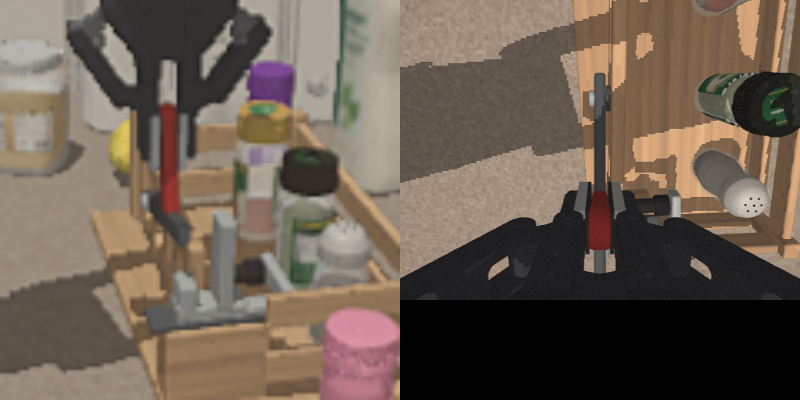

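The bar tip at (180,235) is well above the lip (183,285), about to pass over it; the tab is firmly held. I go on gently with the force in view.

>>> step_arm(deltas=[0,0,0.001,0,-0.34,0,0,0.002,0,-0.67,0,0,0.003,0.0002,-1,0,0,0.004,0.0002,-1.35,0,0,0.004,0.0002,-1.35,0,0,0.004,0.0002,-1.35])

```text
time_s: 5.55
tool_pos: [510.4, 193.8, 314.0]
tcp_rot: [[-0.002, 1.0, 0.028], [0.001, 0.028, -1.0], [-1.0, -0.002, -0.001]]
wrist_force: [-0.6, 5.7, -14.1]
gripper_width: 9.4
```

Force now points from tab to pivot, so I am pulling slightly off the bar's arc. I ease toward the pivot.

>>> step_arm(deltas=[0,0.0006,0,-0.0008,0,0,0.0008,0,-0.0015,0,0,0.0008,0,-0.0015,0])

```text
time_s: 5.85
tool_pos: [510.5, 194.5, 314.2]
tcp_rot: [[-0.0, 1.0, 0.027], [-0.001, 0.027, -1.0], [-1.0, -0.0, 0.001]]
wrist_force: [-2.2, 0.5, -9.9]
gripper_width: 9.4
```

>>> step_arm(deltas=[0,0.0005,0.001,-0.0003,-0.34,0,0.0005,0.002,-0.0004,-0.67,0,0.0005,0.002,-0.0004,-0.67,0,0.0005,0.002,-0.0004,-0.67])

```text
time_s: 6.25
tool_pos: [512.5, 194.7, 314.2]
tcp_rot: [[-0.0, 0.999, 0.038], [-0.002, 0.038, -0.999], [-1.0, -0.0, 0.002]]
wrist_force: [-5.2, -2.8, -6.3]
gripper_width: 9.4
```

The buffer is engaging (about 5 N). Now to 7–8 N.

>>> step_arm(deltas=[0,0,0.0007,0.0004,-0.25,0,0,0.0014,0.0006,-0.5,0,0,0.0014,0.0006,-0.5,0,0,0.0014,0.0006,-0.5])

```text
time_s: 6.65
tool_pos: [513.7, 194.4, 314.1]
tcp_rot: [[-0.001, 0.999, 0.047], [-0.001, 0.047, -0.999], [-1.0, -0.001, 0.001]]
wrist_force: [-6.5, -1.9, -5.3]
gripper_width: 9.7
```

```bash
python3 - <<'E'
from h import *
s,P=cap('side');o=env.get_obs();print(o['wrist_force'],o['tool_pos'])
cv2.imwrite('pics/s6.png',cv2.resize(s['color'][165:265,225:305,::-1],(480,600),interpolation=cv2.INTER_CUBIC))
E
```

```text
[-6.00052816 -1.41548141 -6.35488747] [513.65575554 194.35125668 314.05493108]
```

View pics/s6.png

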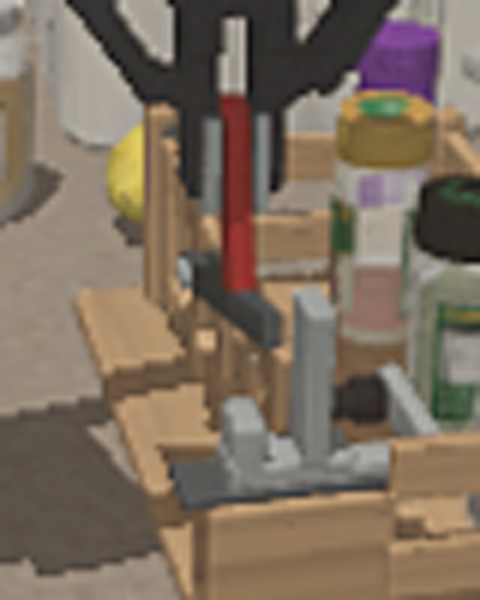

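The bar tip (268,325) is about 4–5 mm short of the back stop face (298,325). About 1 mm more is needed at the tab.

>>> step_arm(deltas=[0,0,0.0006,0.0002,-0.2,0,0,0.0012,0.0004,-0.4,0,0,0.0012,0.0004,-0.4,0,0,0.0012,0.0004,-0.4])

```text
time_s: 7.1
tool_pos: [514.7, 194.1, 314.0]
tcp_rot: [[-0.002, 0.999, 0.054], [-0.001, 0.054, -0.999], [-1.0, -0.002, 0.001]]
wrist_force: [-6.6, -2.2, -4.5]
gripper_width: 9.6
```

>>> step_arm(deltas=[0,0,0.0007,0.0,-0.22,0,0,0.0007,0.0,-0.22,0,0,0.0007,0.0,-0.22])

```text
time_s: 7.4
tool_pos: [515.3, 194.2, 314.0]
tcp_rot: [[-0.002, 0.998, 0.058], [-0.001, 0.058, -0.998], [-1.0, -0.002, 0.001]]
wrist_force: [-6.6, -2.3, -5.4]
gripper_width: 9.6
```

```bash
python3 - <<'E'
from h import *
for i in range(3):
    s,P=cap('side');o=env.get_obs();print(o['wrist_force'].round(2),o['tool_pos'].round(1),o['torque'].round(2))
R=np.array([[.998,-.0632],[.0632,.998]]);X=P.copy();X[...,:2]=P[...,:2]@R
H=cv2.cvtColor(s['color'],cv2.COLOR_RGB2HSV).astype(int);v,u=np.mgrid[:384,:512]
g=(H[...,1]<70)&(u>240)&(u<290)&(v>200)&(v<255)
for lo,hi in((84,94),(100,108),(108,116),(116,124),(124,134)):
    m=g&(P[...,2]>lo)&(P[...,2]<hi)&(X[...,1]<115)
    q=X[m]; h,e=np.histogram(q[:,0],bins=np.arange(530,566,2)); print(lo,len(q),dict(zip(e[:-1].astype(int).tolist(),h.tolist())))
cv2.imwrite('pics/s7.png',cv2.resize(s['color'][190:260,235:305,::-1],(600,600),interpolation=cv2.INTER_CUBIC))
E
```

```text
[-7.25 -1.51 -5.48] [515.3 194.1 314. ] [-0.54  0.93  0.04]
[-6.38 -1.37 -4.39] [515.3 194.2 314. ] [-0.51  0.96 -0.01]
[-6.71 -1.11 -5.22] [515.2 194.2 314. ] [-0.57  0.86  0.03]
84 79 {530: 0, 532: 10, 534: 8, 536: 5, 538: 4, 540: 4, 542: 0, 544: 0, 546: 0, 548: 0, 550: 0, 552: 0, 554: 0, 556: 0, 558: 0, 560: 0, 562: 0}
100 23 {530: 0, 532: 4, 534: 6, 536: 3, 538: 3, 540: 3, 542: 4, 544: 0, 546: 0, 548: 0, 550: 0, 552: 0, 554: 0, 556: 0, 558: 0, 560: 0, 562: 0}
108 29 {530: 0, 532: 6, 534: 5, 536: 5, 538: 2, 540: 4, 542: 3, 544: 0, 546: 0, 548: 0, 550: 0, 552: 0, 554: 0, 556: 0, 558: 0, 560: 0, 562: 0}
116 46 {530: 1, 532: 6, 534: 9, 536: 5, 538: 1, 540: 2, 542: 4, 544: 0, 546: 0, 548: 0, 550: 0, 552: 0, 554: 0, 556: 0, 558: 0, 560: 0, 562: 0}
124 59 {530: 0, 532: 8, 534: 12, 536: 7, 538: 1, 540: 9, 542: 3, 544: 0, 546: 0, 548: 0, 550: 0, 552: 0, 554: 0, 556: 0, 558: 0, 560: 0, 562: 0}
```

View pics/s7.png

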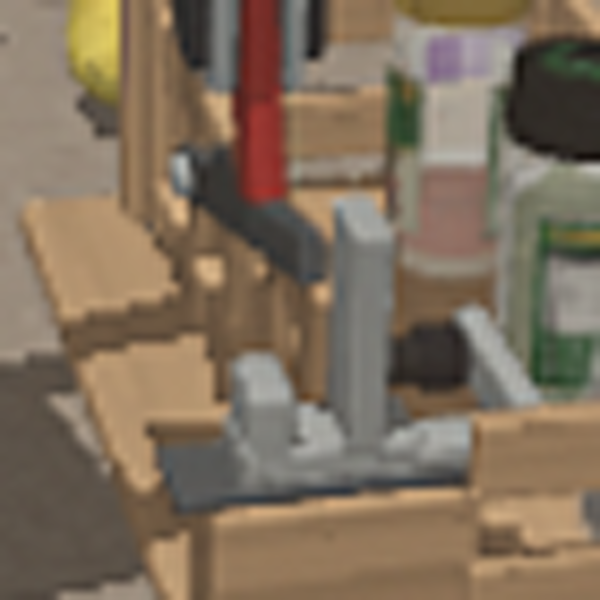

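The bar tip (318,260) is now about 1.5–2 mm short of the stop face (334,260), behind the lip's back edge (292), with the buffer at about 7 N. I lower along the bar's arc, halfway first.

>>> step_arm(deltas=[0,0.003,0,0.0035,0,0,0.006,0,0.007,0,0,0.0085,0,0.0093,0,0,0.0105,0,0.0112,0,0,0.0128,0,0.0131,0,0,0.0128,0,0.0131,0])

```text
time_s: 8.15
tool_pos: [516.3, 182.0, 304.2]
tcp_rot: [[0.002, 0.998, 0.058], [0.004, 0.058, -0.998], [-1.0, 0.002, -0.004]]
wrist_force: [-7.8, -0.3, 2.8]
gripper_width: 9.3
```

>>> step_arm(deltas=[0,0.002,0,0.001,0,0,0.0035,0,0.002,0,0,0.0035,0,0.002,0])

```text
time_s: 8.45
tool_pos: [516.6, 179.6, 301.5]
tcp_rot: [[0.003, 0.998, 0.058], [0.003, 0.058, -0.998], [-1.0, 0.003, -0.002]]
wrist_force: [-9.2, -2.1, 5.4]
gripper_width: 9.6
```

```bash
python3 - <<'E'
from h import *
s,P=cap('side');o=env.get_obs();print(o['wrist_force'].round(2),o['tool_pos'].round(1),o['torque'].round(2))
cv2.imwrite('pics/s8.png',cv2.resize(s['color'][190:260,235:305,::-1],(600,600),interpolation=cv2.INTER_CUBIC))
E
```

```text
[-9.26 -1.8   5.55] [516.6 179.7 301.5] [0.11 1.56 0.21]
```

View pics/s8.png

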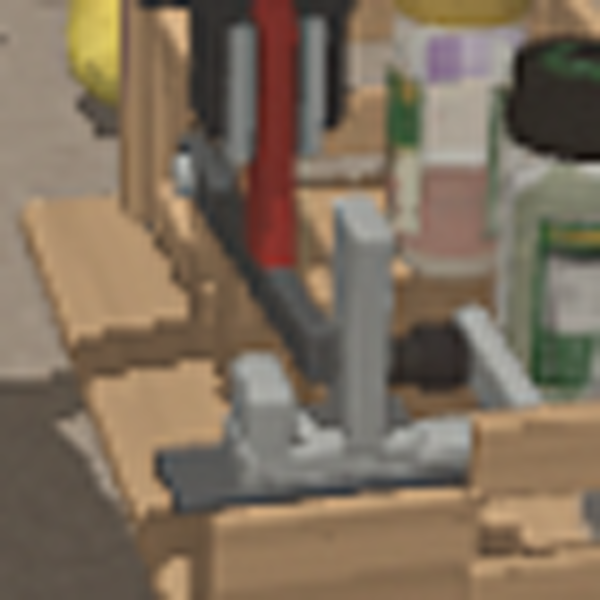

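The bar tip (322,350) is in the slot mouth between lip and stop, with Fx at about −9 N, so it is near the stop. I back off 1 mm and lower on.

>>> step_arm(deltas=[0,0,-0.001,0,0,0,0.002,-0.001,0.001,0,0,0.004,-0.001,0.002,0,0,0.006,-0.001,0.003,0,0,0.006,-0.001,0.003,0])

```text
time_s: 9.0
tool_pos: [516.2, 175.8, 296.1]
tcp_rot: [[0.004, 0.998, 0.057], [0.001, 0.057, -0.998], [-1.0, 0.004, -0.0]]
wrist_force: [-8.0, -4.4, 7.2]
gripper_width: 9.8
```

>>> step_arm(deltas=[0,0.001,0,0.002,0,0,0.002,0,0.003,0,0,0.003,0,0.004,0,0,0.003,0,0.004,0])

```text
time_s: 9.4
tool_pos: [516.5, 173.4, 294.0]
tcp_rot: [[0.006, 0.998, 0.058], [0.006, 0.058, -0.998], [-1.0, 0.006, -0.005]]
wrist_force: [-8.4, 1.8, 8.9]
gripper_width: 9.8
```

```bash
python3 - <<'E'
from h import *
s,P=cap('side');o=env.get_obs();print(o['wrist_force'].round(2),o['tool_pos'].round(1),o['torque'].round(2))
H=cv2.cvtColor(s['color'],cv2.COLOR_RGB2HSV).astype(int);v,u=np.mgrid[:384,:512]
# bar upper edge: grey points along y near x 505-530
g=(H[...,1]<70)&(u>255)&(u<276)&(v>195)&(v<250)
q=P[g&(P[...,2]>75)];
for lo in range(115,260,12):
    m=(q[:,1]>lo)&(q[:,1]<lo+12)&(q[:,0]<527)
    if m.sum(): print(lo,m.sum(),np.percentile(q[m],[5,95],axis=0).round(0).tolist())
cv2.imwrite('pics/s9.png',cv2.resize(s['color'][190:260,235:305,::-1],(600,600),interpolation=cv2.INTER_CUBIC))
E
```

```text
[-8.78  2.62  8.97] [516.5 173.4 294. ] [0.48 1.75 0.17]
115 125 [[503.0, 116.0, 77.0], [527.0, 125.0, 109.0]]
127 66 [[502.0, 128.0, 78.0], [527.0, 136.0, 128.0]]
139 18 [[516.0, 141.0, 86.0], [523.0, 150.0, 94.0]]
151 25 [[505.0, 153.0, 89.0], [521.0, 163.0, 161.0]]
163 126 [[501.0, 163.0, 123.0], [526.0, 172.0, 157.0]]
175 11 [[501.0, 175.0, 85.0], [515.0, 185.0, 151.0]]
187 6 [[513.0, 194.0, 83.0], [514.0, 197.0, 93.0]]
199 8 [[513.0, 200.0, 85.0], [515.0, 208.0, 95.0]]
211 10 [[512.0, 212.0, 88.0], [518.0, 220.0, 95.0]]
223 14 [[511.0, 223.0, 84.0], [517.0, 233.0, 95.0]]
235 14 [[507.0, 237.0, 85.0], [512.0, 246.0, 95.0]]
247 3 [[510.0, 253.0, 91.0], [511.0, 256.0, 95.0]]
259 2 [[511.0, 260.0, 94.0], [513.0, 260.0, 94.0]]
```

View pics/s9.png

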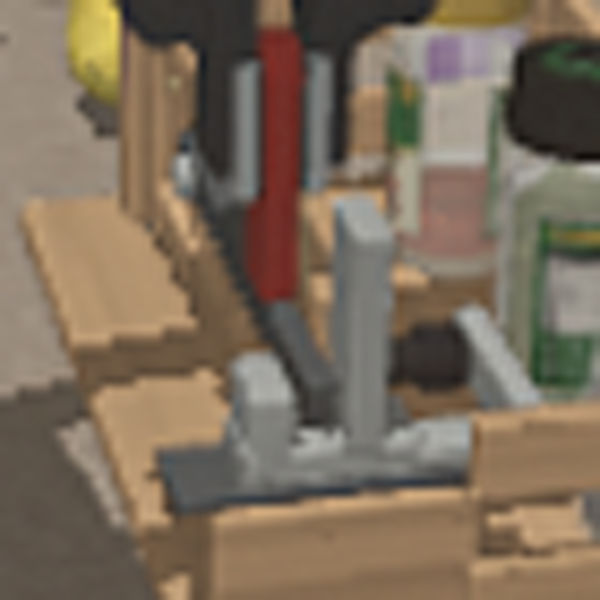

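The bar lies level: its top is at z 94–95 along its length, its end (315,400) between lip and stop. I ease off and release.

>>> step_arm(deltas=[0,-0.001,-0.001,-0.0005,0,0,-0.001,-0.002,-0.0005,0,0,-0.001,-0.002,-0.0005,0])

```text
time_s: 9.75
tool_pos: [514.7, 173.6, 294.1]
tcp_rot: [[0.006, 0.998, 0.057], [0.005, 0.057, -0.998], [-1.0, 0.006, -0.005]]
wrist_force: [-5.0, 0.7, 5.1]
gripper_width: 9.5
```

>>> step_arm(deltas=[0,0,-0.001,0,0,0,0,-0.0015,0,0,0,0,-0.0015,0,0])

```text
time_s: 10.05
tool_pos: [513.8, 173.5, 294.1]
tcp_rot: [[0.008, 0.998, 0.057], [0.005, 0.057, -0.998], [-1.0, 0.008, -0.005]]
wrist_force: [-3.6, 2.7, 7.7]
gripper_width: 9.6
```

>>> step_arm(deltas=[0.15,0,0,0,0,0.3,0,0,0,0,0.4,0,0,0,0,0.4,0,0,0,0,0.4,0,0,0,0])

```text
time_s: 10.55
tool_pos: [512.8, 172.5, 289.2]
tcp_rot: [[0.0, 0.998, 0.058], [-0.0, 0.058, -0.998], [-1.0, 0.0, 0.0]]
wrist_force: [0.5, 0.5, 0.4]
gripper_width: 34.2
```

```bash
cat > m.py <<'E'
from h import *
s,P=cap('side');o=env.get_obs();print(o['wrist_force'].round(2),o['tool_pos'].round(1))
H=cv2.cvtColor(s['color'],cv2.COLOR_RGB2HSV).astype(int);v,u=np.mgrid[:384,:512]
q=P[(H[...,1]<70)&(u>255)&(u<276)&(v>195)&(v<250)&(P[...,2]>75)]
for lo in range(139,260,12):
    m=(q[:,1]>lo)&(q[:,1]<lo+12)&(q[:,0]<527)&(q[:,2]<100)
    if m.sum(): print(lo,m.sum(),np.percentile(q[m],[5,95],axis=0).round(0).tolist())
r=((H[...,0]<6)|(H[...,0]>174))&(H[...,1]>170)&(u<280)&(u>245)&(v>170)&(v<240)
print('tab',np.percentile(P[r],[5,50,95],axis=0).round(1).tolist())
E
python3 m.py
```

```text
[-0.55 -0.29  0.49] [512.7 172.5 289.1]
139 12 [[514.0, 141.0, 90.0], [519.0, 150.0, 95.0]]
151 12 [[513.0, 152.0, 85.0], [519.0, 160.0, 95.0]]
163 5 [[512.0, 164.0, 86.0], [513.0, 173.0, 91.0]]
175 5 [[512.0, 176.0, 83.0], [512.0, 185.0, 88.0]]
187 5 [[511.0, 195.0, 83.0], [512.0, 198.0, 93.0]]
199 9 [[511.0, 202.0, 84.0], [514.0, 209.0, 95.0]]
211 12 [[510.0, 213.0, 84.0], [515.0, 222.0, 95.0]]
223 11 [[509.0, 224.0, 87.0], [516.0, 233.0, 95.0]]
235 11 [[512.0, 237.0, 92.0], [519.0, 247.0, 95.0]]
247 3 [[515.0, 249.0, 93.0], [518.0, 255.0, 96.0]]
tab [[511.4, 161.1, 97.4], [517.4, 162.8, 130.0], [518.4, 171.6, 160.8]]
```

>>> step_arm(deltas=[0.45,-0.01,0.001,0,0,0.45,-0.04,0.001,0,0,0.45,-0.08,0.001,0,0,0.45,-0.12,0.001,0,0,0.45,-0.16,0.001,0,0,0.45,-0.16,0.001,0,0,0.45,-0.16,0.001,0,0])

```text
time_s: 11.3
tool_pos: [513.6, 172.7, 451.5]
tcp_rot: [[0.004, 0.998, 0.058], [0.001, 0.058, -0.998], [-1.0, 0.004, -0.001]]
wrist_force: [-0.0, 0.7, -0.2]
gripper_width: 38.1
```

```bash
python3 m.py; python3 - <<'E'
from h import *
s,P=cap('side');w,_=cap('wrist')
a=cv2.resize(s['color'][160:280,225:345,::-1],(400,400));b=cv2.copyMakeBorder(cv2.resize(w['color'][:,:,::-1],(400,300)),0,100,0,0,0)
cv2.imwrite('pics/s10.png',np.hstack([a,b]))
E
```

```text
[ 0.14 -0.1  -0.69] [513.5 172.7 449.4]
139 13 [[514.0, 139.0, 90.0], [522.0, 150.0, 95.0]]
151 13 [[513.0, 152.0, 84.0], [519.0, 161.0, 94.0]]
163 6 [[512.0, 165.0, 85.0], [513.0, 174.0, 91.0]]
175 4 [[512.0, 177.0, 83.0], [512.0, 186.0, 88.0]]
187 5 [[511.0, 194.0, 83.0], [511.0, 196.0, 92.0]]
199 10 [[511.0, 200.0, 83.0], [513.0, 209.0, 95.0]]
211 10 [[510.0, 214.0, 84.0], [515.0, 220.0, 95.0]]
223 13 [[510.0, 223.0, 86.0], [516.0, 233.0, 94.0]]
235 22 [[508.0, 237.0, 85.0], [519.0, 245.0, 96.0]]
247 9 [[509.0, 248.0, 94.0], [517.0, 258.0, 96.0]]
tab [[511.7, 161.8, 96.7], [515.5, 164.5, 142.2], [518.2, 171.4, 161.8]]
```

View pics/s10.png

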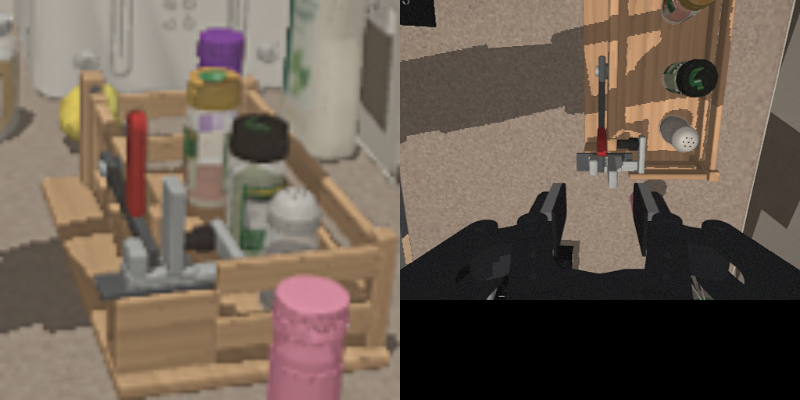

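The gate is shut. The bar sits between lip (135,260) and back stop (173,220), the jars are standing, and the gripper is clear, so I hand in.

```bash
python3 -c "
from workcell import env
print(env.close_job())"
```

```text
the job is handed in; nothing more can be done
None
```

The gate is shut and latched, and I handed the job in at about 11.5 s of the 51 s limit. I lifted the bar by the red tab to about 0.3 rad and swung the gate in over the lip until I felt the buffer. I then lowered the bar into the slot, eased off and let go.

**Last checks, after release and retreat:**
- **Bar:** it reads level, with its top at z 94–96 mm along its length, and its end is between the lip and the back stop. It did not move between two readings about 0.8 s apart.
- **Jars and surroundings:** the three jars are upright, and nothing in view around the rack looks moved. The last pictures did not show the mug or most of the honey jar, but the gripper never came near them.
- **Forces:** the closing force at the tab peaked at about 9 N, against the 20 N limit on the catch. The wrist reads about 0 N with the gripper clear.

**What disagreed:**
- **Off the arc:** for a moment during the swing I pulled slightly off the bar's arc, with about 14 N along the line to its pivot. This was not on the catch, and I corrected it.
- **Catch position:** my two estimates of how far the catch is off nominal differed, about 12 mm behind from the rack's base corners and about 2 mm from the bar's line. I went by felt force and pictures instead.
- **Buffer force:** it levelled off at about 6.6 N where I expected 7–8 N, so I judged the last gap to the stop from the side picture.

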